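# Mark the softest machine foot

### The job

Three sprung machine feet for the lathe stand on the bench, each with a black rubber pad on top and an orange tag in front of it. With the fingertips, press the three pads down about 5 mm or more, one after another from left to right as the robot sees them, to feel which spring is the softest; then push the tag of the softest foot fully down and leave the other two tags up. Nothing is to be picked up, and the other things on the bench stay where they are.

Things in the scene. Friction and masses are not known exactly. Their poses are not given: they have to be found in the camera images.
- mount_a: sprung foot A, fixed: wooden board 150 x 76 x 12 mm with a black pad on a round grey housing (far half) and an orange tag in a dark guide block (near half). All three look alike, in any order. Origin: board's underside centre; x from tag to pad; pad at (33, 0), tag at (-45, 0) mm. The softest stands 0.01 mm higher, only as the judge's mark: too little to see or measure
- mount_a_pad_top (a point): centre of the flat top of foot A's black pad, 48 mm across, 72 mm above the bench when free; goes down with the pad. Housing below: 68 mm across, its rim 45 mm above the bench
- mount_a_tag_top (a point): centre of the flat top of foot A's orange tag, 20 mm (board's x) by 34 mm (board's y), 63 to 66 mm above the bench when up, 48 mm when fully down; guide block top 40 mm above the bench
- mount_a_pad (a joint): how far foot A's pad is pressed down, 0 (free) to 0.014 m (stop). It springs back. The force is K x (depth + 4 mm); K is 250 N/m in one foot, 600 in another, 1200 in the third (at 5 mm: 2.3, 5.4 and 10.8 N), and which foot has which must be felt
- mount_a_tag (a joint): how far foot A's tag is pushed down, 0 (up) to 0.018 m (fully down); starts at 0 to 0.003. Moves straight down against 4 N of friction and stays where it is left
- mount_b: sprung foot B, fixed: wooden board 150 x 76 x 12 mm with a black pad on a round grey housing (far half) and an orange tag in a dark guide block (near half). All three look alike, in any order. Origin: board's underside centre; x from tag to pad; pad at (33, 0), tag at (-45, 0) mm. The softest stands 0.01 mm higher, only as the judge's mark: too little to see or measure
- mount_b_pad_top (a point): centre of the flat top of foot B's black pad, 48 mm across, 72 mm above the bench when free; goes down with the pad. Housing below: 68 mm across, its rim 45 mm above the bench
- mount_b_tag_top (a point): centre of the flat top of foot B's orange tag, 20 mm (board's x) by 34 mm (board's y), 63 to 66 mm above the bench when up, 48 mm when fully down; guide block top 40 mm above the bench
- mount_b_pad (a joint): how far foot B's pad is pressed down, 0 (free) to 0.014 m (stop). It springs back. The force is K x (depth + 4 mm); K is 250 N/m in one foot, 600 in another, 1200 in the third (at 5 mm: 2.3, 5.4 and 10.8 N), and which foot has which must be felt
- mount_b_tag (a joint): how far foot B's tag is pushed down, 0 (up) to 0.018 m (fully down); starts at 0 to 0.003. Moves straight down against 4 N of friction and stays where it is left
- mount_c: sprung foot C, fixed: wooden board 150 x 76 x 12 mm with a black pad on a round grey housing (far half) and an orange tag in a dark guide block (near half). All three look alike, in any order. Origin: board's underside centre; x from tag to pad; pad at (33, 0), tag at (-45, 0) mm. The softest stands 0.01 mm higher, only as the judge's mark: too little to see or measure
- mount_c_pad_top (a point): centre of the flat top of foot C's black pad, 48 mm across, 72 mm above the bench when free; goes down with the pad. Housing below: 68 mm across, its rim 45 mm above the bench
- mount_c_tag_top (a point): centre of the flat top of foot C's orange tag, 20 mm (board's x) by 34 mm (board's y), 63 to 66 mm above the bench when up, 48 mm when fully down; guide block top 40 mm above the bench
- mount_c_pad (a joint): how far foot C's pad is pressed down, 0 (free) to 0.014 m (stop). It springs back. The force is K x (depth + 4 mm); K is 250 N/m in one foot, 600 in another, 1200 in the third (at 5 mm: 2.3, 5.4 and 10.8 N), and which foot has which must be felt
- mount_c_tag (a joint): how far foot C's tag is pushed down, 0 (up) to 0.018 m (fully down); starts at 0 to 0.003. Moves straight down against 4 N of friction and stays where it is left
- offcut_a: bystander, loose: pine offcut, 73 x 82 x 35 (mm); not part of the job, leave it
- blank_c: bystander, loose: rounded pale wood blank, 60 across, 50 high (mm); not part of the job, leave it
- sand_block_a: bystander, loose: brown hardwood sanding block, 64 x 84 x 30 (mm); not part of the job, leave it
- screwdriver: bystander, loose: short screwdriver with a dark handle, 188 long (mm); not part of the job, leave it
- try_square: bystander, loose: try square, wooden stock and steel blade, 168 x 100 x 16 (mm); not part of the job, leave it

How it is judged:
By the outcome, as a careful person would: the job done as asked, in the order asked, and still so for the second after the job is handed in, with the robot touching nothing.
It also fails if it takes over 51 s, if anything falls off the work surface, if the arm or the gripper's body presses on something with over 40 N, if the wrist force passes 120 N, or if a joint passes its speed limit or range.

### The arm

A 7-joint arm with a two-finger parallel gripper is mounted at the origin on a cart in front of the work surface, level with it; the furniture and walls round the work are solid. World frame = base frame: x ahead of the robot, y to its left, z up, the work surface at z = 0. Lengths are in m, angles in rad, forces in N, time in s.
With the tool pointing down it reaches from about 0.425 to 0.875 m from the base axis. Payload 4.7 kg.
Tool frame: the origin (TCP) lies midway between the tips of the shut fingers; the grasp point (between the pads) lies 19 mm behind it; z points along the fingers, y is the direction in which the jaws open and shut (so a half turn about z gives the same grasp; the last joint's range is limited). The gripper opens to 85 mm and grips with 20 to 120 N. Pads are 22 mm wide; open, the fingers measure 114 mm over their backs; the gripper's body (76 mm by 85 mm) begins 54 mm behind the grasp point. The pads swing forward as they close: fully open they stand 13 mm farther back than shut.
Start: joints at [-1.239, 0.321, -0.07, 1.45, 0.023, 1.371, -0.057], TCP at [0.203, 0.617, 0.231] pointing down, gripper open.
Joint ranges: [-2.86, 2.86], [-0.3, 2.09], [-1.38, 1.24], [0.06, 2.45], [-1.56, 4.7], [0.09, 2.05], [-2.69, 2.69]. Speed limits (rad/s): [2.57, 2.57, 3.14, 3.14, 3.14, 3.14, 3.14].

### API

Orientations are given as a unit quaternion [x, y, z, w].
In Python, from rig import read_state, grab_frame, get_calibration, close_job gives the robot as it stands.
- The arm moves only by the shell command python3 -m inch 'ROWS' [FORCE]. ROWS is JSON, a list of rows, each an object of numbers: "tx", "ty", "tz": the shift along the world's x, y, z in mm; "rx", "ry", "rz": the turn, a rotation vector about the world's x, y, z in rad; "fingers": the finger opening in mm, from 0 to 85.4. In form: [{"tx": .., "ty": .., "tz": .., "rx": .., "ry": .., "rz": .., "fingers": ..}, ...]. A call has 1 to 12 rows; each row is the pose to reach, as a shift and turn from the pose commanded when the call began; what a row does not reach only later rows make up. A row lasts 1/10 s, in which the tool goes at most 50 mm and 8.59 degrees, less where a joint would pass 70% of its speed; a pose out of reach is approached as far as the arm can. A call with a gripper value outside its range is refused whole. The fingers move at their own pace and stop on an object; FORCE is the grip in N (left out, the last holds). Time passes only in rows, so rows that repeat a pose let the fingers close. It gives the time, the measured TCP pose, the force and the opening at its end, in the units of the state.
- read_state(): the state, without advancing time (a new reading comes with each control period).
- grab_frame(name): name is "side" or "top" or "wrist"; returns the picture (480x640x3 uint8, red, green, blue); there is no depth.
- get_calibration(name): a dict with "fx", "fy", "cx", "cy" (pixels), "dist" ([k1, k2, p1, p2, k3] as OpenCV has them; the pictures are not rectified), "eye" and "attitude" of the camera in the world. Camera axes: x right, y down, z forward; pixel columns grow to the right and rows downward; lengths in m; the calibration is good to about 2 mm. A picture is of the moment at which its call begins: read the wrist's pose just before it. get_calibration takes no time and is no camera call; for the wrist camera it gives the pose at the moment of the call.
- close_job(): hands the job in, once; it reports no verdict.
The state is a dict: "time": time; "joint_positions": joint angles; "joint_velocities": joint speeds; "joint_efforts": joint torques, N m; "position": TCP position; "tcp_rot": TCP orientation; "ft_force": force on the tool from outside, world axes, zero at the start; "ft_torque": the same for the moment, N m; "grip_width": finger opening in m.
Only numpy, scipy, OpenCV 4.12 (cv2) and the standard library are available. Lean on these libraries where they do the work, as an engineer would, in place of code of your own. Each camera call takes 0.05 s, during which the arm holds its last target.

## Working session

There is one attempt and no reset: what is moved stays moved. The work goes in short steps, Python scripts to look and compute and a shell command to move; the robot and the scene stay as the last step left them, time stands still between calls to the robot, and variables do not carry over. Pictures are saved under pics/ and viewed, and the job is handed in when it is done.

```bash
mkdir -p pics; ls
python3 - <<'E'
from rig import *
import cv2
s=read_state();print(s)
for n in("top","side"):
    c=get_calibration(n);print(n,c)
    cv2.imwrite(f"pics/{n}0.png",grab_frame(n)[:,:,::-1])
E
```

```text
pics
{'time': 0.0, 'joint_positions': array([-1.23892366,  0.32185449, -0.07009608,  1.45167869,  0.02260831,
        1.37081655, -0.05688883]), 'joint_velocities': array([ 6.70075512e-05, -1.16425675e-03, -5.76057807e-04,  2.27287135e-03,
       -3.66803622e-04, -4.65251793e-04,  1.53979210e-03]), 'joint_efforts': array([-1.36946737e-04, -4.93578315e+01, -3.81974336e-01, -3.14334297e+01,
        1.30844006e-02,  1.12018434e-02, -1.69635761e-06]), 'position': array([0.20296574, 0.61692264, 0.23020131]), 'tcp_rot': array([ 1.58191804e-01,  9.87407911e-01, -9.79319003e-04, -1.04293098e-04]), 'ft_force': array([ 0.10503576, -0.76544631,  0.48095155]), 'ft_torque': array([-0.05212759,  0.01879768, -0.03560402]), 'grip_width': 0.08541036594620391}
top {'fx': 474.3952529478552, 'fy': 474.3952529478552, 'cx': 326.42529062037636, 'cy': 243.82318170638953, 'dist': array([-0.09297523,  0.        ,  0.        ,  0.        ,  0.        ]), 'eye': array([ 0.31753703, -0.05811223,  1.09922367]), 'attitude': array([-0.6972409 ,  0.70989235, -0.07075777,  0.07000938])}
side {'fx': 448.89635911792095, 'fy': 448.89635911792095, 'cx': 318.72163649874966, 'cy': 240.58810390672434, 'dist': array([-0.01423536,  0.        ,  0.        ,  0.        ,  0.        ]), 'eye': array([0.42941038, 0.7734466 , 0.77893817]), 'attitude': array([-0.06810828,  0.90113174, -0.42735097,  0.02634384])}
```

View pics/top0.png

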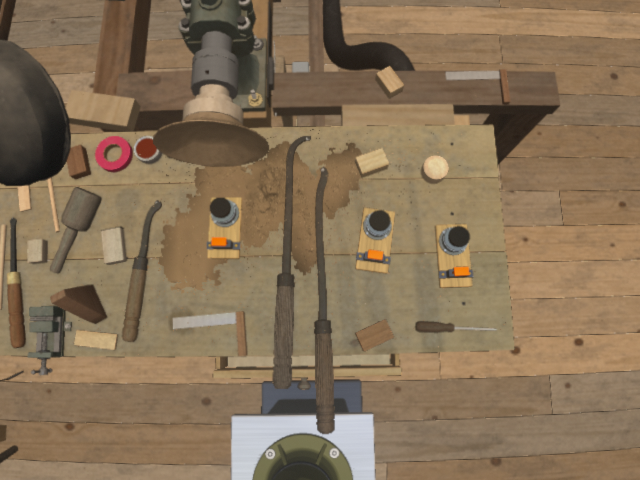

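View pics/side0.png

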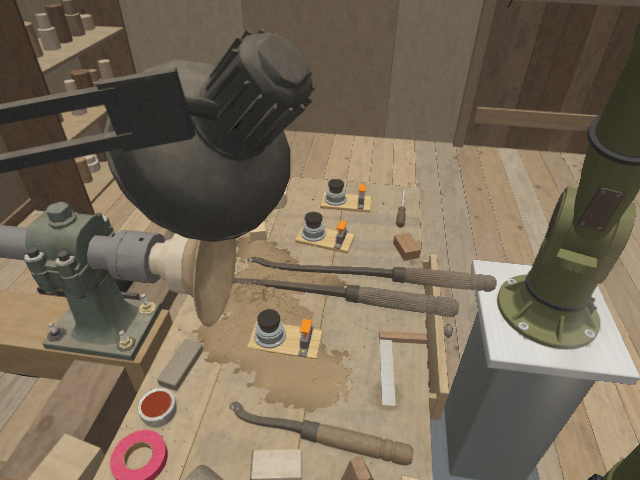

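Top view: feet at pads about (222,208), (377,223) and (456,237), tags at (219,242), (375,255) and (461,272). The lamp is on the left and the lathe bowl at the top. I'll measure next.

```bash
cat > h.py <<'E'
import numpy as np, cv2
from rig import *
from scipy.spatial.transform import Rotation as R
def ray(c,uv):
    K=np.array([[c['fx'],0,c['cx']],[0,c['fy'],c['cy']],[0,0,1]])
    p=cv2.undistortPoints(np.array([[uv]],float),K,c['dist'])[0,0]
    return R.from_quat(c['attitude']).apply([p[0],p[1],1])
def at(c,uv,z):
    d=ray(c,uv);return c['eye']+d*(z-c['eye'][2])/d[2]
def proj(c,P):
    K=np.array([[c['fx'],0,c['cx']],[0,c['fy'],c['cy']],[0,0,1]])
    q=R.from_quat(c['attitude']).inv()
    return cv2.projectPoints(q.apply(np.atleast_2d(P)-c['eye']),np.zeros(3),np.zeros(3),K,c['dist'])[0][:,0]
def tri(c1,u1,c2,u2):
    a,b=ray(c1,u1),ray(c2,u2);A=np.stack([a,-b],1)
    t=np.linalg.lstsq(A,c2['eye']-c1['eye'],rcond=None)[0]
    p,q=c1['eye']+a*t[0],c2['eye']+b*t[1];return (p+q)/2,np.linalg.norm(p-q)
E
python3 - <<'E'
from h import *
ct=get_calibration('top');cs=get_calibration('side')
for n in('top','side'):
    im=cv2.imread(f'pics/{n}0.png')
    big=im[190:300,190:490] if n=='top' else im[170:370,230:430]
    cv2.imwrite(f'pics/{n}0z.png',cv2.resize(big,None,fx=2.6,fy=2.6,interpolation=cv2.INTER_CUBIC))
    hsv=cv2.cvtColor(im,cv2.COLOR_BGR2HSV)
    for nm,m in(('or',cv2.inRange(hsv,(5,200,180),(18,255,255))),('bk',cv2.inRange(im,(0,0,0),(42,42,42)))):
        k,l,st,ce=cv2.connectedComponentsWithStats(m)
        for i in range(1,k):
            if 30<st[i,4]<1500:print(n,nm,st[i],ce[i].round(1), at(ct if n=='top' else cs,ce[i],.072 if nm=='bk' else .0645).round(3))
print('lamp',tri(ct,(25,110),cs,(200,160)),tri(ct,(68,125),cs,(290,160)))
for n,u in(('lampR',(69,130)),('bowl R',(269,145)),('bowl near',(215,166))):print(n,[at(ct,u,z).round(3) for z in(0,.2,.4)])
E
```

```text
top or [211 238  15   8 112] [218.4 241.5] [0.536 0.181 0.064]
top or [368 250  15  10 114] [374.7 254.3] [ 0.501 -0.168  0.064]
top or [454 267  15   9 119] [460.8 270.7] [ 0.46  -0.358  0.064]
top bk [ 3 30  5 10 32] [ 5.1 34.8] [1.101 0.774 0.072]
top bk [ 324   30   64   39 1005] [353.2  57. ] [ 0.989 -0.135  0.072]
top bk [494 114  21  21 196] [502.6 120.7] [ 0.817 -0.486  0.072]
top bk [ 54 308   9   9  64] [ 57.4 311.8] [0.382 0.539 0.072]
side or [338 222   8   7  46] [341.4 225. ] [ 0.499 -0.165  0.064]
side or [301 319  10  14 106] [305.6 325.7] [0.535 0.184 0.064]
side bk [217  52  20  24  55] [226.9  62.9] [ 1.179 -1.347  0.072]
side bk [212  68  30  32 167] [226.3  82.6] [ 1.102 -1.093  0.072]
side bk [289  79  17   9  33] [297.3  84.2] [ 0.795 -1.127  0.072]
side bk [588 135  52  31 188] [610.7 155.4] [-0.343 -0.676  0.072]
side bk [139 191  13  13  35] [145.6 197.1] [ 1.055 -0.196  0.072]
side bk [154 199  10  16  43] [158.  207.1] [ 1.001 -0.156  0.072]
side bk [166 212  16  13  63] [173.3 218.2] [ 0.94  -0.114  0.072]
side bk [117 281  16  11 110] [124.2 285. ] [0.949 0.139 0.072]
side bk [527 287  33  23  77] [542.2 300.4] [0.041 0.043 0.072]
lamp (array([0.62547696, 0.34979667, 0.52929306]), np.float64(0.003724846146378561)) (array([0.56725369, 0.28413132, 0.5167803 ]), np.float64(0.07288705698675381))
lampR [array([0.851, 0.598, 0.   ]), array([0.754, 0.478, 0.2  ]), array([0.657, 0.359, 0.4  ])]
bowl R [array([0.792, 0.077, 0.   ]), array([0.706, 0.052, 0.2  ]), array([0.62 , 0.028, 0.4  ])]
bowl near [array([0.74, 0.21, 0.  ]), array([0.663, 0.161, 0.2  ]), array([0.586, 0.112, 0.4  ])]
```

View pics/top0z.png

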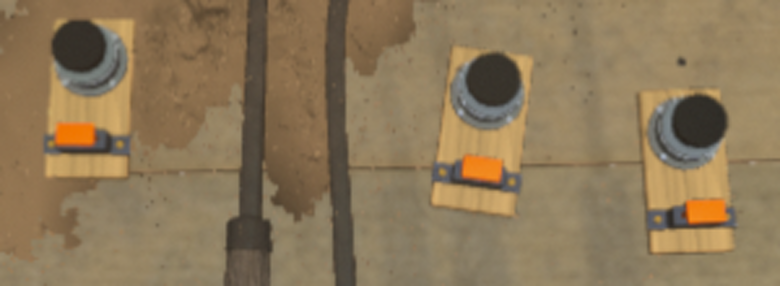

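View pics/side0z.png

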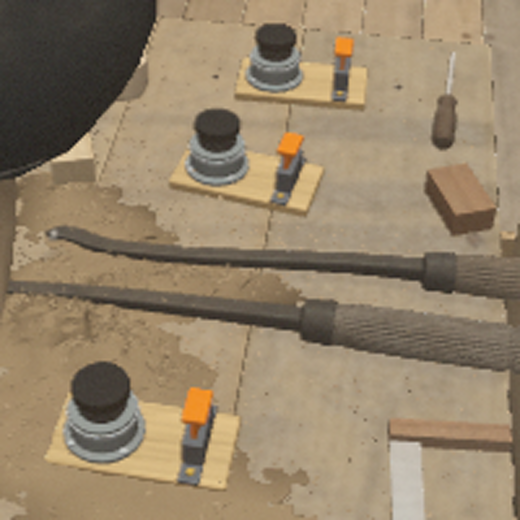

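Zoomed pad tops are roughly at (220.4,207.3), (379.6,220.4) and (458.8,236.5). Next I'll check them for consistency and measure the clearance to the bowl and lamp.

Run:
```python
from h import *
ct=get_calibration('top');cs=get_calibration('side')
pads=[(220.4,207.3),(379.6,220.4),(458.8,236.5)]; tags=[(218.4,241.5),(374.7,254.3),(460.8,270.7)]
sp=[(230+101/2.6,170+382/2.6),(230+218/2.6,170+128/2.6),(230+276/2.6,170+38/2.6)]
st=[(305.6,325.7),(230+291/2.6,170+143/2.6),(230+344/2.6,170+44/2.6)]
st=[(230+198/2.6,170+402/2.6)]+st[1:]
for p,t,a,b in zip(pads,tags,sp,st):
    P=at(ct,p,.072);T=at(ct,t,.0645);d=P-T
    print('top',P.round(4),T.round(4),'d',np.hypot(*d[:2]).round(4),'yaw',np.arctan2(d[1],d[0]).round(3),'side',at(cs,a,.072).round(4),'tri',tri(ct,p,cs,a)[0].round(4),at(cs,b,.0645).round(4))
print('bowl centre',tri(ct,(213,143),cs,(217,252)))
print('bowl bottom',[at(cs,(210,326),z).round(3) for z in(.1,.15,.2,.25,.3)])
for x in(.60,.65,.7,.75): # side tangent points on plane
    pass
for u in((157,150),(269,148),(213,166),(240,163)):
  print(u,[at(ct,u,z).round(3) for z in(.1,.2,.25,.3,.35)])
print('lamp bottom',[at(cs,(215,240),z).round(3) for z in(.3,.4,.5)],[at(cs,(290,160),z).round(3) for z in(.3,.4,.5,.55)])
```

```text
top [0.6135 0.1766 0.072 ] [0.5363 0.1806 0.0645] d 0.0773 yaw -0.052 side [0.6127 0.1792 0.072 ] tri [0.6137 0.1771 0.0696] [0.5346 0.1812 0.0645]
top [ 0.5764 -0.1808  0.072 ] [ 0.501  -0.1677  0.0645] d 0.0765 yaw -0.172 side [ 0.573  -0.1683  0.072 ] tri [ 0.5769 -0.1819  0.0623] [ 0.4978 -0.1649  0.0645]
top [ 0.5365 -0.3568  0.072 ] [ 0.4605 -0.3579  0.0645] d 0.076 yaw 0.014 side [ 0.5345 -0.3471  0.072 ] tri [ 0.5368 -0.3587  0.0649] [ 0.458  -0.3589  0.0645]
bowl centre (array([0.70655427, 0.162293  , 0.22012714]), np.float64(0.0036813972307133116))
bowl bottom [array([0.712, 0.243, 0.1  ]), array([0.692, 0.282, 0.15 ]), array([0.671, 0.321, 0.2  ]), array([0.65, 0.36, 0.25]), array([0.629, 0.399, 0.3  ])]
(157, 150) [array([0.744, 0.321, 0.1  ]), array([0.702, 0.283, 0.2  ]), array([0.68 , 0.264, 0.25 ]), array([0.659, 0.245, 0.3  ]), array([0.638, 0.226, 0.35 ])]
(269, 148) [array([0.742, 0.064, 0.1  ]), array([0.7  , 0.052, 0.2  ]), array([0.678, 0.046, 0.25 ]), array([0.657, 0.04 , 0.3  ]), array([0.636, 0.034, 0.35 ])]
(213, 166) [array([0.702, 0.19 , 0.1  ]), array([0.664, 0.165, 0.2  ]), array([0.644, 0.153, 0.25 ]), array([0.625, 0.14 , 0.3  ]), array([0.606, 0.128, 0.35 ])]
(240, 163) [array([0.708, 0.129, 0.1  ]), array([0.669, 0.11 , 0.2  ]), array([0.649, 0.101, 0.25 ]), array([0.63 , 0.092, 0.3  ]), array([0.61 , 0.082, 0.35 ])]
lamp bottom [array([0.682, 0.22 , 0.3  ]), array([0.629, 0.335, 0.4  ]), array([0.576, 0.451, 0.5  ])] [array([ 0.61 , -0.068,  0.3  ]), array([0.573, 0.108, 0.4  ]), array([0.535, 0.283, 0.5  ]), array([0.516, 0.371, 0.55 ])]
```

```bash
python3 -m inch '[{"tx":40,"ty":-75,"tz":0,"fingers":0},{"tx":80,"ty":-150,"rz":0.1,"fingers":0},{"tx":120,"ty":-225,"rz":0.2,"fingers":0},{"tx":160,"ty":-300,"rz":0.32,"fingers":0},{"tx":200,"ty":-370,"rz":0.32,"fingers":0},{"tx":237,"ty":-440,"rz":0.32,"fingers":0},{"tx":237,"ty":-440,"rz":0.32,"fingers":0},{"tx":237,"ty":-440,"rz":0.32,"fingers":0},{"tx":237,"ty":-440,"rz":0.32,"fingers":0},{"tx":237,"ty":-440,"rz":0.32,"fingers":0},{"tx":237,"ty":-440,"rz":0.32,"fingers":0},{"tx":237,"ty":-440,"rz":0.32,"fingers":0}]'
python3 - <<'E'
from h import *
print(read_state())
for n in("top","side","wrist"):
    cv2.imwrite(f"pics/{n}1.png",grab_frame(n)[:,:,::-1])
    if n=='wrist':print(get_calibration(n))
a=[cv2.imread(f"pics/{n}1.png") for n in("top","side","wrist")]
cv2.imwrite('pics/m1.png',cv2.resize(np.vstack([np.hstack(a[:2]),np.hstack([a[2],a[2]*0])]),(800,600),interpolation=cv2.INTER_AREA))
E
```

```text
{'time': 0.1, 'joint_positions': array([-1.23888222,  0.32174423, -0.07007176,  1.4515601 ,  0.02257957,
        1.37081014, -0.05688772]), 'joint_velocities': array([-1.52619076e-04, -1.21154090e-03,  6.60663518e-04, -3.25900069e-03,
       -6.03440870e-04, -7.93438919e-04, -7.36839208e-05]), 'joint_efforts': array([ 3.88696520e-06, -4.94877326e+01, -3.83694023e-01, -3.15210056e+01,
        1.31449127e-02,  7.51019397e-03, -2.42918833e-05]), 'position': array([0.20301296, 0.61696928, 0.23033222]), 'tcp_rot': array([ 1.58227257e-01,  9.87402341e-01, -8.62110192e-04, -9.84215557e-05]), 'ft_force': array([0.15276676, 0.1987816 , 0.29512317]), 'ft_torque': array([-0.01960339, -0.02205237,  0.04062533]), 'grip_width': 0.08510829294352482}
{'fx': 356.4680699913045, 'fy': 356.4680699913045, 'cx': 317.64084560504455, 'cy': 235.65054661114036, 'dist': array([-0.05868744,  0.        ,  0.        ,  0.        ,  0.        ]), 'eye': array([0.13115235, 0.64024281, 0.37369068]), 'attitude': array([0.80093312, 0.58026956, 0.08603119, 0.11996673])}schema error: expected keys tx, ty, tz, rx, ry, rz, fingers
```

View pics/m1.png

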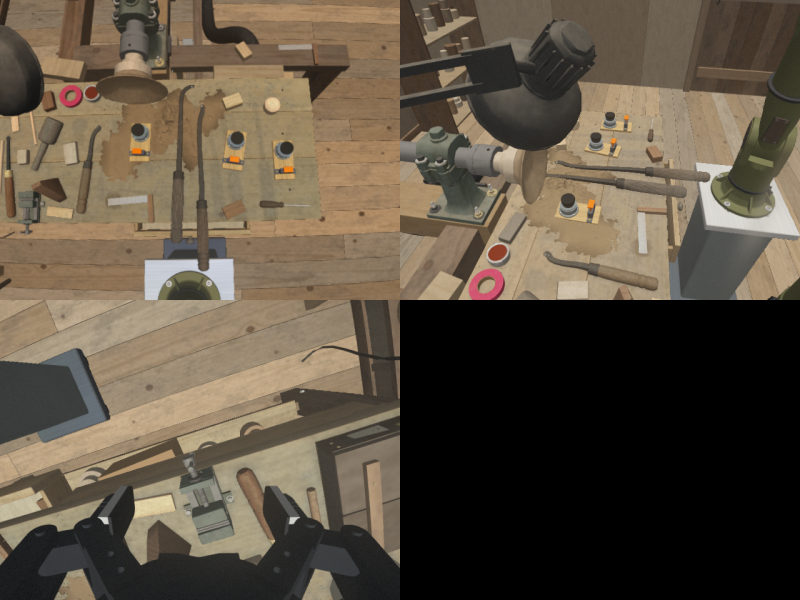

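The call was refused because every key is required, so the arm hasn't moved. Resending with all keys.

```bash
python3 -m inch '[{"tx":40,"ty":-75,"tz":0,"rx":0,"ry":0,"rz":0,"fingers":0},{"tx":80,"ty":-150,"tz":0,"rx":0,"ry":0,"rz":0.1,"fingers":0},{"tx":120,"ty":-225,"tz":0,"rx":0,"ry":0,"rz":0.2,"fingers":0},{"tx":160,"ty":-300,"tz":0,"rx":0,"ry":0,"rz":0.32,"fingers":0},{"tx":200,"ty":-370,"tz":0,"rx":0,"ry":0,"rz":0.32,"fingers":0},{"tx":237,"ty":-440,"tz":0,"rx":0,"ry":0,"rz":0.32,"fingers":0},{"tx":237,"ty":-440,"tz":0,"rx":0,"ry":0,"rz":0.32,"fingers":0},{"tx":237,"ty":-440,"tz":0,"rx":0,"ry":0,"rz":0.32,"fingers":0},{"tx":237,"ty":-440,"tz":0,"rx":0,"ry":0,"rz":0.32,"fingers":0},{"tx":237,"ty":-440,"tz":0,"rx":0,"ry":0,"rz":0.32,"fingers":0},{"tx":237,"ty":-440,"tz":0,"rx":0,"ry":0,"rz":0.32,"fingers":0},{"tx":237,"ty":-440,"tz":0,"rx":0,"ry":0,"rz":0.32,"fingers":0}]' 60
python3 - <<'E'
from h import *
print(read_state())
for n in("top","side","wrist"):
    cv2.imwrite(f"pics/{n}2.png",grab_frame(n)[:,:,::-1])
    if n=='wrist':print(get_calibration(n))
a=[cv2.imread(f"pics/{n}2.png") for n in("top","side","wrist")]
cv2.imwrite('pics/m2.png',cv2.resize(np.vstack([np.hstack(a[:2]),np.hstack([a[2],a[2]*0])]),(800,600),interpolation=cv2.INTER_AREA))
E
```

```text
time: 1.45
position: [0.4405, 0.1765, 0.2315]
tcp_rot: [0.001, 1.0, 0.0, -0.0]
ft_force: [0.7, 0.7, -0.4]
grip_width: 0.0
{'time': 1.45, 'joint_positions': array([-0.73531   , -0.06419927,  0.28755831,  1.87799936,  0.0179088 ,
        1.32486817,  1.11705977]), 'joint_velocities': array([-2.95500764e-02,  4.84052416e-03, -5.25470185e-02,  5.48330083e-04,
       -1.23333418e-02, -6.90022777e-06, -2.20450379e-03]), 'joint_efforts': array([ 1.67132322e+00, -2.64411896e+01,  1.14286210e+00, -3.11998308e+01,
        3.41367535e-01,  1.19140145e-02,  4.64891433e-02]), 'position': array([0.44046435, 0.17652355, 0.23146563]), 'tcp_rot': array([ 5.34982950e-04,  9.99999758e-01,  4.44443307e-04, -2.92847873e-05]), 'ft_force': array([ 0.66164162,  0.6831529 , -0.3648035 ]), 'ft_torque': array([0.01727053, 0.0559964 , 0.02944182]), 'grip_width': 1.0980049238413875e-05}
{'fx': 356.4680699913045, 'fy': 356.4680699913045, 'cx': 317.64084560504455, 'cy': 235.65054661114036, 'dist': array([-0.05868744,  0.        ,  0.        ,  0.        ,  0.        ]), 'eye': array([0.36375069, 0.1782449 , 0.37415156]), 'attitude': array([0.69737741, 0.70139375, 0.10440373, 0.10397799])}
```

View pics/m2.png

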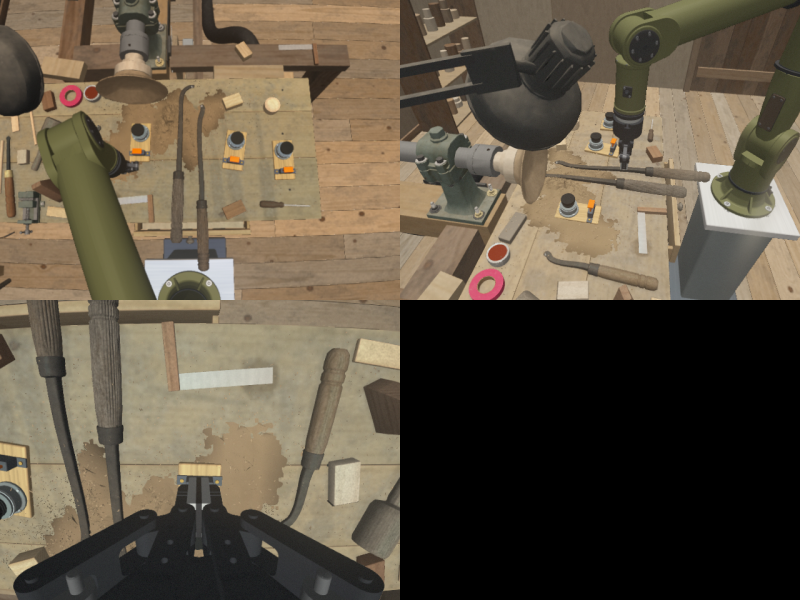

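Run:
```python
from h import *
ct=get_calibration('top');cs=get_calibration('side')
print('joint',tri(ct,(118,230),cs,(385,65)))
for u in((95,192),(130,185),(70,230)):print(u,[at(ct,u,z).round(3) for z in(.4,.5,.6,.7)])
a=[cv2.imread(f"pics/{n}2.png") for n in("top","side")]
cv2.imwrite('pics/z2.png',np.hstack([cv2.resize(a[0][60:360,0:300],(400,400)),cv2.resize(a[1][0:300,80:380],(400,400))]))
```

```text
joint (array([0.4344063 , 0.17408474, 0.58985614]), np.float64(0.011946548459244987))
(95, 192) [array([0.549, 0.303, 0.4  ]), array([0.516, 0.252, 0.5  ]), array([0.483, 0.2  , 0.6  ]), array([0.45 , 0.148, 0.7  ])]
(130, 185) [array([0.559, 0.247, 0.4  ]), array([0.524, 0.203, 0.5  ]), array([0.49, 0.16, 0.6 ]), array([0.455, 0.116, 0.7  ])]
(70, 230) [array([0.488, 0.339, 0.4  ]), array([0.464, 0.282, 0.5  ]), array([0.439, 0.225, 0.6  ]), array([0.415, 0.169, 0.7  ])]
```

View pics/z2.png

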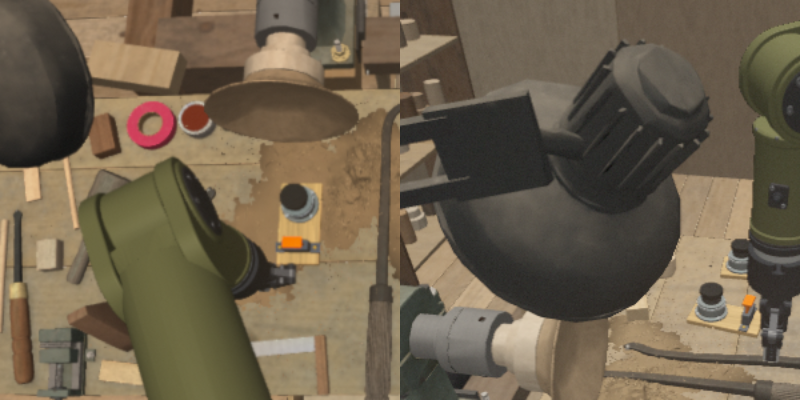

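Run:
```python
from h import *
from scipy.optimize import least_squares
ct=get_calibration('top');cs=get_calibration('side')
S=[(110,160),(122,190),(160,228),(200,243),(245,228),(275,200),(291,165)]
T=[(69,130),(60,165),(40,180),(10,185),(58,90),(40,62),(20,46)]
L=[(cs['eye'],ray(cs,u)) for u in S]+[(ct['eye'],ray(ct,u)) for u in T]
f=lambda p:[np.linalg.norm(np.cross(p[:3]-e,d/np.linalg.norm(d)))-p[3] for e,d in L]
r=least_squares(f,[.6,.35,.5,.1]);print(r.x.round(3),np.round(r.fun,3))
print('lamp motor',[at(cs,(310,85),z).round(3) for z in(.5,.55,.6,.65,.7)])
```

```text
[0.607 0.372 0.553 0.092] [-0.001 -0.001 -0.     0.004 -0.002 -0.003 -0.001 -0.002  0.006  0.004
 -0.002 -0.007 -0.     0.006]
lamp motor [array([0.552, 0.024, 0.5  ]), array([0.53 , 0.158, 0.55 ]), array([0.508, 0.292, 0.6  ]), array([0.486, 0.427, 0.65 ]), array([0.464, 0.561, 0.7  ])]
```

```bash
python3 -m inch '[{"tx":0,"ty":0,"tz":-45,"rx":0,"ry":0,"rz":0,"fingers":0},{"tx":0,"ty":0,"tz":-90,"rx":0,"ry":0,"rz":0,"fingers":0},{"tx":0,"ty":0,"tz":-120,"rx":0,"ry":0,"rz":0,"fingers":0},{"tx":30,"ty":0,"tz":-125,"rx":0,"ry":0,"rz":0,"fingers":0},{"tx":60,"ty":0,"tz":-125,"rx":0,"ry":0,"rz":0,"fingers":0},{"tx":90,"ty":0,"tz":-125,"rx":0,"ry":0,"rz":0,"fingers":0},{"tx":120,"ty":0,"tz":-125,"rx":0,"ry":0,"rz":0,"fingers":0},{"tx":120,"ty":0,"tz":-125,"rx":0,"ry":0,"rz":0,"fingers":0},{"tx":120,"ty":0,"tz":-125,"rx":0,"ry":0,"rz":0,"fingers":0}]'
python3 - <<'E'
from h import *
for n in("top","side"):
    cv2.imwrite(f"pics/{n}3.png",grab_frame(n)[:,:,::-1])
s=read_state();print(s['position'],s['ft_force'],s['joint_positions'].round(2))
a=[cv2.imread(f"pics/{n}3.png") for n in("top","side")]
cv2.imwrite('pics/m3.png',np.hstack([cv2.resize(a[0][60:360,0:300],(400,400)),cv2.resize(a[1][50:350,130:430],(400,400))]))
E
```

```text
time: 2.5
position: [0.5594, 0.1788, 0.1056]
tcp_rot: [-0.002, 1.0, -0.0, -0.001]
ft_force: [0.2, -0.3, 0.3]
grip_width: -0.0002
[0.55870878 0.17866335 0.10590318] [-0.5937837  -0.63223762 -0.60349624] [-0.65  0.29  0.34  1.77 -0.11  1.1   1.31]
```

View pics/m3.png

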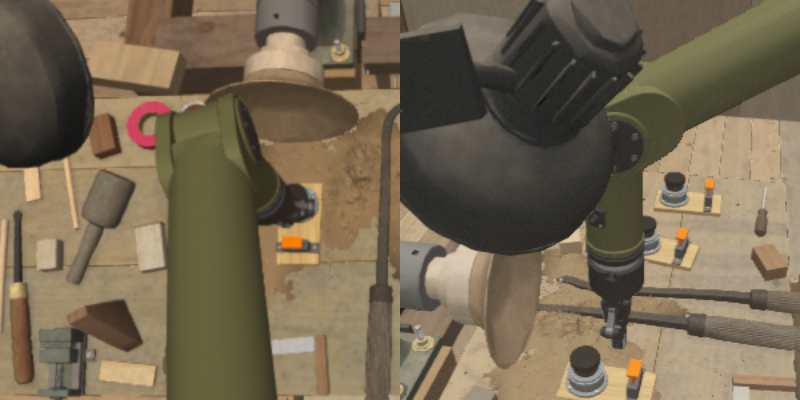

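```bash
python3 -m inch '[{"tx":22,"ty":-1,"tz":0,"rx":0,"ry":0,"rz":0,"fingers":0},{"tx":44,"ty":-2,"tz":0,"rx":0,"ry":0,"rz":0,"fingers":0},{"tx":44,"ty":-2,"tz":-15,"rx":0,"ry":0,"rz":0,"fingers":0},{"tx":44,"ty":-2,"tz":-26,"rx":0,"ry":0,"rz":0,"fingers":0},{"tx":44,"ty":-2,"tz":-27,"rx":0,"ry":0,"rz":0,"fingers":0},{"tx":44,"ty":-2,"tz":-27,"rx":0,"ry":0,"rz":0,"fingers":0},{"tx":44,"ty":-2,"tz":-27,"rx":0,"ry":0,"rz":0,"fingers":0}]'
python3 - <<'E'
from h import *
for n in("top","side"):
    cv2.imwrite(f"pics/{n}4.png",grab_frame(n)[:,:,::-1])
s=read_state();print(s['position'],s['ft_force'],s['joint_positions'].round(2))
a=[cv2.imread(f"pics/{n}4.png") for n in("top","side")]
cv2.imwrite('pics/m4.png',np.hstack([cv2.resize(a[0][60:360,0:300],(400,400)),cv2.resize(a[1][200:380,180:360],(400,400))]))
E
```

```text
time: 3.3
position: [0.6037, 0.1758, 0.0797]
tcp_rot: [-0.001, 1.0, 0.0, 0.0]
ft_force: [-0.2, -0.7, -0.3]
grip_width: -0.0003
[0.6042337  0.1757385  0.08001494] [-0.54325902  0.44572921  0.3343085 ] [-0.6   0.4   0.34  1.69 -0.15  1.08  1.36]
```

View pics/m4.png

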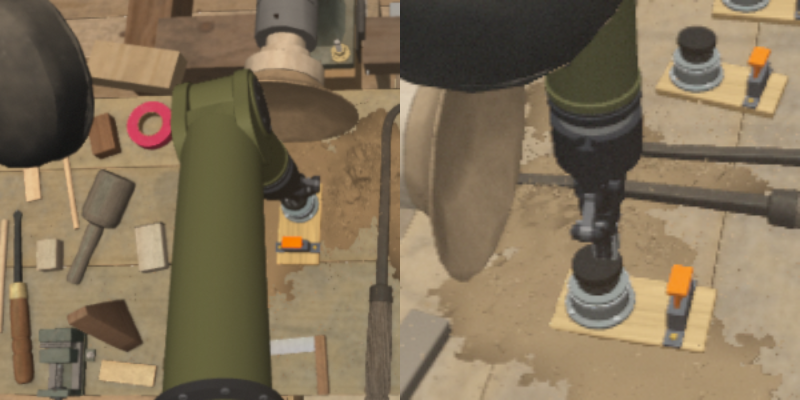

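The fingers are centred over the left pad and clear of the bowl and lamp. Pressing now.

```bash
python3 -m inch '[{"tx":0,"ty":0,"tz":-4,"rx":0,"ry":0,"rz":0,"fingers":0},{"tx":0,"ty":0,"tz":-8,"rx":0,"ry":0,"rz":0,"fingers":0},{"tx":0,"ty":0,"tz":-12,"rx":0,"ry":0,"rz":0,"fingers":0},{"tx":0,"ty":0,"tz":-15,"rx":0,"ry":0,"rz":0,"fingers":0},{"tx":0,"ty":0,"tz":-15,"rx":0,"ry":0,"rz":0,"fingers":0},{"tx":0,"ty":0,"tz":-15,"rx":0,"ry":0,"rz":0,"fingers":0},{"tx":0,"ty":0,"tz":-15,"rx":0,"ry":0,"rz":0,"fingers":0},{"tx":0,"ty":0,"tz":-15,"rx":0,"ry":0,"rz":0,"fingers":0}]'; python3 -m inch '[{"tx":0,"ty":0,"tz":0,"rx":0,"ry":0,"rz":0,"fingers":0}]'
python3 - <<'E'
from h import *
cv2.imwrite("pics/side5.png",grab_frame("side")[:,:,::-1])
a=cv2.imread("pics/side5.png");cv2.imwrite('pics/m5.png',cv2.resize(a[200:380,180:360],(400,400)))
E
```

```text
time: 4.2
position: [0.6045, 0.1756, 0.0663]
tcp_rot: [-0.001, 1.0, 0.0, 0.0]
ft_force: [-4.7, -1.2, 11.7]
grip_width: 0.0001
time: 4.3
position: [0.6044, 0.1756, 0.0663]
tcp_rot: [-0.001, 1.0, 0.0, 0.0]
ft_force: [-3.4, -1.5, 12.2]
grip_width: 0.0001
```

View pics/m5.png

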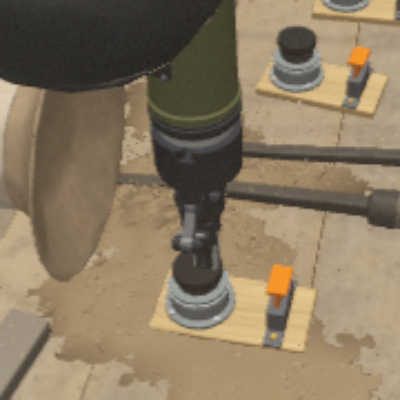

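Left foot: 12 N at about 5.8 mm, so K is about 1200 (stiffest). I'll press a little deeper for margin, then retract up and back.

```bash
python3 -m inch '[{"tx":0,"ty":0,"tz":-3,"rx":0,"ry":0,"rz":0,"fingers":0},{"tx":0,"ty":0,"tz":-3,"rx":0,"ry":0,"rz":0,"fingers":0},{"tx":0,"ty":0,"tz":-3,"rx":0,"ry":0,"rz":0,"fingers":0}]'; python3 -m inch '[{"tx":0,"ty":0,"tz":15,"rx":0,"ry":0,"rz":0,"fingers":0},{"tx":0,"ty":0,"tz":40,"rx":0,"ry":0,"rz":0,"fingers":0},{"tx":0,"ty":0,"tz":60,"rx":0,"ry":0,"rz":0,"fingers":0},{"tx":-30,"ty":-30,"tz":60,"rx":0,"ry":0,"rz":0,"fingers":0},{"tx":-30,"ty":-75,"tz":60,"rx":0,"ry":0,"rz":0,"fingers":0},{"tx":-30,"ty":-120,"tz":60,"rx":0,"ry":0,"rz":0,"fingers":0},{"tx":-30,"ty":-165,"tz":60,"rx":0,"ry":0,"rz":0,"fingers":0},{"tx":-30,"ty":-210,"tz":60,"rx":0,"ry":0,"rz":0,"fingers":0},{"tx":-30,"ty":-255,"tz":60,"rx":0,"ry":0,"rz":0,"fingers":0},{"tx":-30,"ty":-300,"tz":60,"rx":0,"ry":0,"rz":0,"fingers":0},{"tx":-30,"ty":-345,"tz":60,"rx":0,"ry":0,"rz":0,"fingers":0},{"tx":-28,"ty":-357,"tz":60,"rx":0,"ry":0,"rz":0,"fingers":0}]'
python3 -m inch '[{"tx":0,"ty":0,"tz":-20,"rx":0,"ry":0,"rz":0,"fingers":0},{"tx":0,"ty":0,"tz":-40,"rx":0,"ry":0,"rz":0,"fingers":0},{"tx":0,"ty":0,"tz":-43,"rx":0,"ry":0,"rz":0,"fingers":0},{"tx":0,"ty":0,"tz":-43,"rx":0,"ry":0,"rz":0,"fingers":0},{"tx":0,"ty":0,"tz":-43,"rx":0,"ry":0,"rz":0,"fingers":0}]'
python3 - <<'E'
from h import *
for n in("top","side"):
    cv2.imwrite(f"pics/{n}6.png",grab_frame(n)[:,:,::-1])
a=[cv2.imread(f"pics/{n}6.png") for n in("top","side")]
cv2.imwrite('pics/m6.png',np.hstack([cv2.resize(a[0][130:310,310:490],(400,400)),cv2.resize(a[1][150:330,220:400],(400,400))]))
E
```

```text
time: 4.65
position: [0.6045, 0.1756, 0.0638]
tcp_rot: [-0.001, 1.0, 0.001, 0.0]
ft_force: [-5.3, -0.3, 14.9]
grip_width: 0.0001
time: 5.85
position: [0.5743, -0.189, 0.1215]
tcp_rot: [0.003, 1.0, -0.002, -0.0]
ft_force: [-0.5, 0.2, 0.3]
grip_width: 0.0001
time: 6.35
position: [0.5768, -0.1814, 0.0792]
tcp_rot: [-0.001, 1.0, -0.0, 0.001]
ft_force: [-0.6, -0.4, 0.5]
grip_width: -0.0001
```

View pics/m6.png

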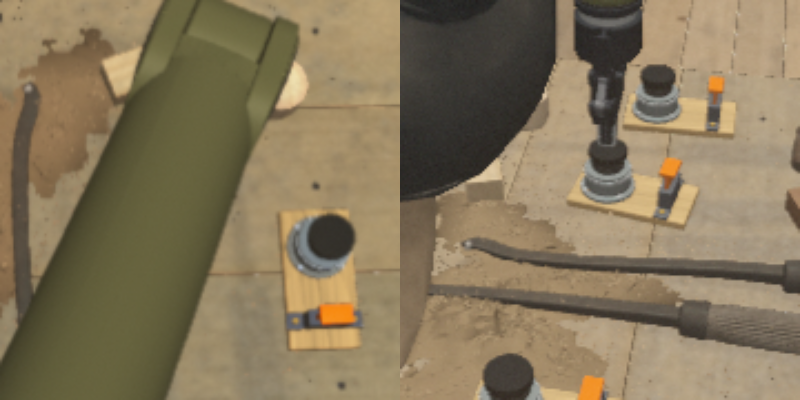

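The fingertips are above the middle pad. Pressing it.

```bash
python3 -m inch '[{"tx":0,"ty":0,"tz":-4,"rx":0,"ry":0,"rz":0,"fingers":0},{"tx":0,"ty":0,"tz":-8,"rx":0,"ry":0,"rz":0,"fingers":0},{"tx":0,"ty":0,"tz":-12,"rx":0,"ry":0,"rz":0,"fingers":0},{"tx":0,"ty":0,"tz":-15,"rx":0,"ry":0,"rz":0,"fingers":0},{"tx":0,"ty":0,"tz":-15,"rx":0,"ry":0,"rz":0,"fingers":0},{"tx":0,"ty":0,"tz":-15,"rx":0,"ry":0,"rz":0,"fingers":0},{"tx":0,"ty":0,"tz":-15,"rx":0,"ry":0,"rz":0,"fingers":0},{"tx":0,"ty":0,"tz":-15,"rx":0,"ry":0,"rz":0,"fingers":0}]'; python3 -m inch '[{"tx":0,"ty":0,"tz":-2,"rx":0,"ry":0,"rz":0,"fingers":0},{"tx":0,"ty":0,"tz":-2,"rx":0,"ry":0,"rz":0,"fingers":0},{"tx":0,"ty":0,"tz":-2,"rx":0,"ry":0,"rz":0,"fingers":0}]'
```

```text
time: 7.25
position: [0.5766, -0.1815, 0.0637]
tcp_rot: [-0.001, 1.0, 0.0, 0.0]
ft_force: [1.2, -0.0, 1.8]
grip_width: 0.0002
time: 7.55
position: [0.5765, -0.1815, 0.0615]
tcp_rot: [-0.001, 1.0, -0.0, 0.0]
ft_force: [1.3, 1.0, 2.4]
grip_width: -0.0001
```

Middle foot: about 2.4 N at roughly 10 mm, so it looks softest (600 N/m would give about 8 N). Now the right pad.

```bash
python3 -m inch '[{"tx":0,"ty":0,"tz":-1,"rx":0,"ry":0,"rz":0,"fingers":0},{"tx":0,"ty":0,"tz":-1,"rx":0,"ry":0,"rz":0,"fingers":0}]'; python3 -m inch '[{"tx":0,"ty":0,"tz":15,"rx":0,"ry":0,"rz":0,"fingers":0},{"tx":0,"ty":0,"tz":40,"rx":0,"ry":0,"rz":0,"fingers":0},{"tx":0,"ty":0,"tz":55,"rx":0,"ry":0,"rz":0,"fingers":0},{"tx":-10,"ty":-40,"tz":55,"rx":0,"ry":0,"rz":0,"fingers":0},{"tx":-20,"ty":-80,"tz":55,"rx":0,"ry":0,"rz":0,"fingers":0},{"tx":-30,"ty":-120,"tz":55,"rx":0,"ry":0,"rz":0,"fingers":0},{"tx":-40,"ty":-160,"tz":55,"rx":0,"ry":0,"rz":0,"fingers":0},{"tx":-40,"ty":-176,"tz":55,"rx":0,"ry":0,"rz":0,"fingers":0},{"tx":-40,"ty":-176,"tz":35,"rx":0,"ry":0,"rz":0,"fingers":0},{"tx":-40,"ty":-176,"tz":19,"rx":0,"ry":0,"rz":0,"fingers":0},{"tx":-40,"ty":-176,"tz":18,"rx":0,"ry":0,"rz":0,"fingers":0},{"tx":-40,"ty":-176,"tz":18,"rx":0,"ry":0,"rz":0,"fingers":0}]'
python3 - <<'E'
from h import *
for n in("top","side"):
    cv2.imwrite(f"pics/{n}7.png",grab_frame(n)[:,:,::-1])
a=[cv2.imread(f"pics/{n}7.png") for n in("top","side")]
cv2.imwrite('pics/m7.png',np.hstack([cv2.resize(a[0][130:310,340:520],(400,400)),cv2.resize(a[1][150:330,220:400],(400,400))]))
E
```

```text
time: 7.75
position: [0.5765, -0.1815, 0.0604]
tcp_rot: [-0.001, 1.0, -0.0, 0.0]
ft_force: [2.6, 0.5, 4.0]
grip_width: -0.0001
time: 8.95
position: [0.5362, -0.356, 0.0776]
tcp_rot: [-0.002, 1.0, 0.001, -0.001]
ft_force: [0.2, 0.1, 0.7]
grip_width: 0.0005
```

View pics/m7.png

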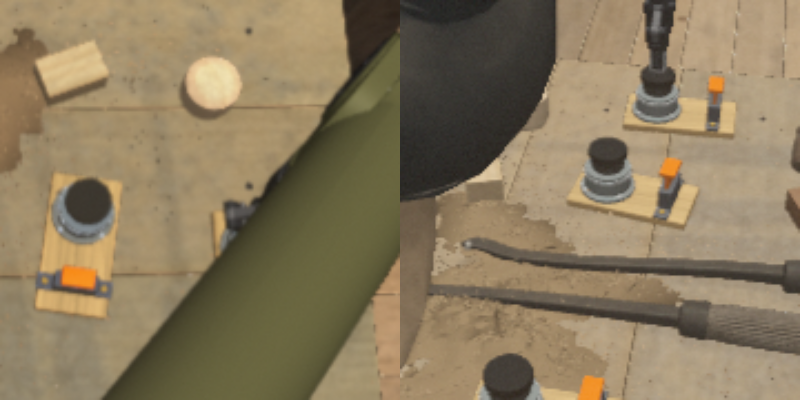

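```bash
python3 -m inch '[{"tx":0,"ty":0,"tz":-4,"rx":0,"ry":0,"rz":0,"fingers":0},{"tx":0,"ty":0,"tz":-8,"rx":0,"ry":0,"rz":0,"fingers":0},{"tx":0,"ty":0,"tz":-12,"rx":0,"ry":0,"rz":0,"fingers":0},{"tx":0,"ty":0,"tz":-15,"rx":0,"ry":0,"rz":0,"fingers":0},{"tx":0,"ty":0,"tz":-15,"rx":0,"ry":0,"rz":0,"fingers":0},{"tx":0,"ty":0,"tz":-15,"rx":0,"ry":0,"rz":0,"fingers":0},{"tx":0,"ty":0,"tz":-15,"rx":0,"ry":0,"rz":0,"fingers":0}]'; python3 -m inch '[{"tx":0,"ty":0,"tz":-2,"rx":0,"ry":0,"rz":0,"fingers":0},{"tx":0,"ty":0,"tz":-2,"rx":0,"ry":0,"rz":0,"fingers":0},{"tx":0,"ty":0,"tz":-2,"rx":0,"ry":0,"rz":0,"fingers":0}]'
```

```text
time: 9.75
position: [0.5368, -0.3576, 0.0644]
tcp_rot: [-0.001, 1.0, 0.0, 0.001]
ft_force: [-0.8, 2.2, 6.5]
grip_width: -0.0003
time: 10.05
position: [0.5369, -0.3576, 0.0626]
tcp_rot: [-0.001, 1.0, 0.0, 0.001]
ft_force: [-0.5, 1.8, 7.8]
grip_width: -0.0003
```

Right foot: 7.8 N at about 9 mm, so K is about 600. The middle foot is the softest. Moving up and over to its tag at (0.500, -0.167).

```bash
python3 -m inch '[{"tx":0,"ty":0,"tz":15,"rx":0,"ry":0,"rz":0,"fingers":0},{"tx":0,"ty":0,"tz":40,"rx":0,"ry":0,"rz":0,"fingers":0},{"tx":0,"ty":0,"tz":55,"rx":0,"ry":0,"rz":0,"fingers":0},{"tx":-10,"ty":40,"tz":55,"rx":0,"ry":0,"rz":0,"fingers":0},{"tx":-20,"ty":80,"tz":55,"rx":0,"ry":0,"rz":0,"fingers":0},{"tx":-30,"ty":120,"tz":55,"rx":0,"ry":0,"rz":0,"fingers":0},{"tx":-36,"ty":160,"tz":55,"rx":0,"ry":0,"rz":0,"fingers":0},{"tx":-36,"ty":190,"tz":55,"rx":0,"ry":0,"rz":0,"fingers":0},{"tx":-36,"ty":190,"tz":35,"rx":0,"ry":0,"rz":0,"fingers":0},{"tx":-36,"ty":190,"tz":14,"rx":0,"ry":0,"rz":0,"fingers":0},{"tx":-36,"ty":190,"tz":13,"rx":0,"ry":0,"rz":0,"fingers":0},{"tx":-36,"ty":190,"tz":13,"rx":0,"ry":0,"rz":0,"fingers":0}]'
python3 - <<'E'
from h import *
for n in("top","side"):
    cv2.imwrite(f"pics/{n}8.png",grab_frame(n)[:,:,::-1])
a=[cv2.imread(f"pics/{n}8.png") for n in("top","side")]
cv2.imwrite('pics/m8.png',np.hstack([cv2.resize(a[0][170:310,310:450],(400,400)),cv2.resize(a[1][170:270,280:380],(400,400))]))
E
```

```text
time: 11.25
position: [0.4997, -0.1678, 0.0745]
tcp_rot: [-0.001, 1.0, -0.0, -0.001]
ft_force: [-0.4, 0.1, -0.3]
grip_width: -0.0001
```

View pics/m8.png

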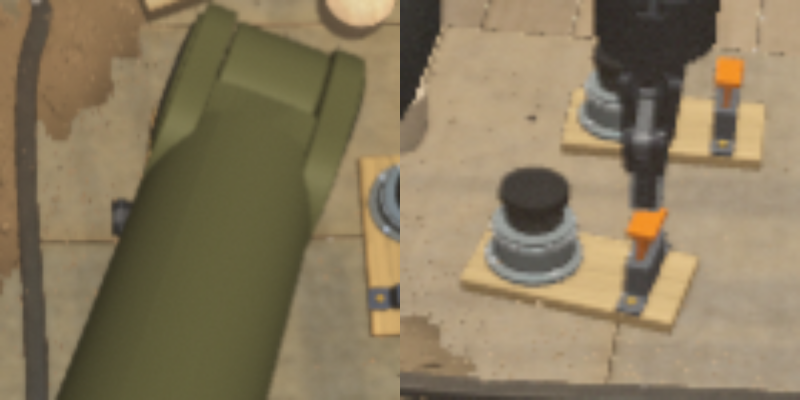

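```bash
python3 -m inch '[{"tx":0,"ty":0,"tz":-5,"rx":0,"ry":0,"rz":0,"fingers":0},{"tx":0,"ty":0,"tz":-10,"rx":0,"ry":0,"rz":0,"fingers":0},{"tx":0,"ty":0,"tz":-15,"rx":0,"ry":0,"rz":0,"fingers":0},{"tx":0,"ty":0,"tz":-20,"rx":0,"ry":0,"rz":0,"fingers":0},{"tx":0,"ty":0,"tz":-24,"rx":0,"ry":0,"rz":0,"fingers":0},{"tx":0,"ty":0,"tz":-27,"rx":0,"ry":0,"rz":0,"fingers":0},{"tx":0,"ty":0,"tz":-29,"rx":0,"ry":0,"rz":0,"fingers":0},{"tx":0,"ty":0,"tz":-29,"rx":0,"ry":0,"rz":0,"fingers":0},{"tx":0,"ty":0,"tz":-29,"rx":0,"ry":0,"rz":0,"fingers":0}]'
```

```text
time: 12.25
position: [0.5006, -0.1678, 0.0479]
tcp_rot: [-0.001, 1.0, 0.001, 0.0]
ft_force: [-7.0, 1.4, 23.5]
grip_width: -0.0003
```

The tip stands at 47.9 mm with 23.5 N against a 4 N tag, so the tag is at its stop. I'll retract and check.

```bash
python3 -m inch '[{"tx":0,"ty":0,"tz":15,"rx":0,"ry":0,"rz":0,"fingers":0},{"tx":0,"ty":0,"tz":60,"rx":0,"ry":0,"rz":0,"fingers":0},{"tx":0,"ty":0,"tz":100,"rx":0,"ry":0,"rz":0,"fingers":0},{"tx":-20,"ty":40,"tz":130,"rx":0,"ry":0,"rz":0,"fingers":0},{"tx":-20,"ty":80,"tz":160,"rx":0,"ry":0,"rz":0,"fingers":0},{"tx":-20,"ty":120,"tz":180,"rx":0,"ry":0,"rz":0,"fingers":0},{"tx":-20,"ty":160,"tz":180,"rx":0,"ry":0,"rz":0,"fingers":0},{"tx":-20,"ty":160,"tz":180,"rx":0,"ry":0,"rz":0,"fingers":0},{"tx":-20,"ty":160,"tz":180,"rx":0,"ry":0,"rz":0,"fingers":0},{"tx":-20,"ty":160,"tz":180,"rx":0,"ry":0,"rz":0,"fingers":0}]'
python3 - <<'E'
from h import *
for n in("top","side"):
    cv2.imwrite(f"pics/{n}9.png",grab_frame(n)[:,:,::-1])
a=[cv2.imread(f"pics/{n}9.png") for n in("top","side")]
cv2.imwrite('pics/m9.png',np.hstack([cv2.resize(a[0][100:380,210:490],(400,400)),cv2.resize(a[1][170:370,230:430],(400,400))]))
ct=get_calibration('top');cs=get_calibration('side')
# middle tag height: vertical line
im=a[1];hsv=cv2.cvtColor(im,cv2.COLOR_BGR2HSV);m=cv2.inRange(hsv,(3,150,120),(20,255,255))
m[:200]=0;m[250:]=0;ys,xs=np.nonzero(m[:, 320:360]);print('side orange',xs.mean()+320,ys.mean(),len(xs))
for z in(.048,.0645):print(z,'side',proj(cs,[.499,-.167,z]),'top',proj(ct,[.499,-.167,z]))
E
```

```text
time: 13.25
position: [0.4798, -0.0089, 0.2248]
tcp_rot: [-0.0, 1.0, -0.0, -0.001]
ft_force: [-0.7, -0.5, 0.0]
grip_width: 0.0001
side orange 341.0147058823529 229.7058823529412 68
0.048 side [[341.30047453 229.43429983]] top [[373.69403858 256.47247475]]
0.0645 side [[341.56739038 224.48225936]] top [[374.41561306 255.19246798]]
```

View pics/m9.png

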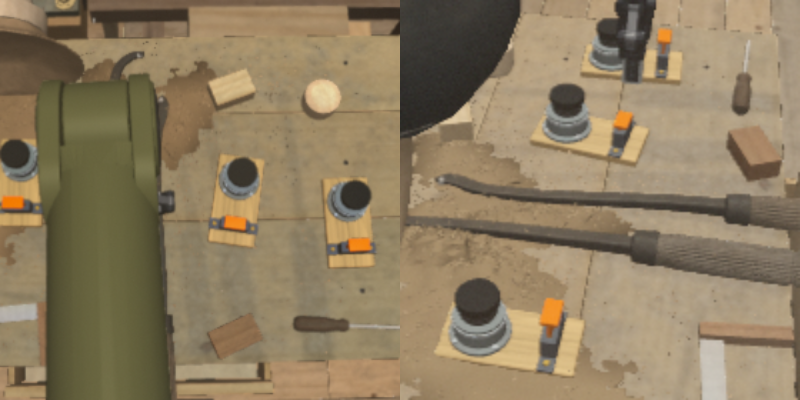

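The middle tag is down: it sits at side-view row 229.7, against a predicted 229.4 for fully down. The other two tags are up and nothing else has moved.

```bash
python3 -c "from rig import *;print(close_job())"
```

```text
the job is handed in; nothing more can be done
None
```

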